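# Release the glued footbridge and set the four finished models on their landscape tiles

## Task

The footbridge has dried in the ratchet clamp: lift the yellow pawl, slide the red jaw well back and only then take the bridge out. Set the four finished, painted models each in the middle of its own bed on the landscape tiles, upright and square with the bed: the bridge across the gully, the shed on the slate foundation, the round well on the cobbles, the woodpile on the two bearers (the plain white pieces are unpainted blanks and not wanted). Put each one down gently, do not drop or knock over any of them, and leave them all standing free.

Things in the scene. Friction and masses are not known exactly. Their poses are not given: they have to be found in the camera images.
- bridge: Brown wooden model footbridge, 100 mm long (its y), 55 mm wide over its two dark railings (x), railing tops 42 mm up, deck 14; ends alike, 0.1 kg. Origin: centre of underside, z up. Starts between the clamp jaws (ends touching them, 0.5 mm play), underside 22 mm above the bench; grip across the railings at mid-length, 30 mm above the origin, both sides free. Place: over the gully.
- shed: Painted model shed: brown log walls, dark grey gable roof, ridge along its x. Flat gable ends 64 mm apart (x): grip these 40 mm above the origin. Walls 56 mm deep, eaves 78 mm (y), 71 mm tall; both long sides alike; 0.16 kg. Origin: centre of underside, z up. Loose on the bench. Place: slate foundation. A plain white shed of the same shape nearby is an unpainted blank.
- well: Painted model well: round grey stone wall with brown plank cover, 57 mm across, 45 mm tall, 0.18 kg. Origin: centre of underside, z up. Loose on the bench. Place: round cobbled bed. A plain white well of the same shape nearby is an unpainted blank. Loose pieces and blanks stand 100 mm or more apart, centre to centre.
- woodpile: Model firewood stack: brown logs lying along its x with pale round ends, 40 mm wide (x; grip across this), 76 mm long (y), 42 mm tall, thin stakes to 46 mm; ends alike; 0.14 kg. Origin: centre of underside, z up. Loose on the bench. Place: on the two timber bearers.
- gully_tile: Fixed sand-grey landscape tile, 116 mm square, cut by a gully (44 mm wide, 17 deep, blue-green bottom) along its x through the middle. The bridge stands on both banks, tops 26 mm above the origin, its y along the tile's y. Origin: centre of the tile's underside, 12 mm above the bench. The four tiles stand two by two on one plywood board, 136 mm centre to centre; which is where changes.
- cobble_tile: Fixed landscape tile, 116 mm square, with a flush round bed of grey cobbles 74 mm across in its middle, for the well; bed 26 mm above the origin. Origin: centre of the tile's underside, 12 mm above the bench.
- slate_tile: Fixed landscape tile, 116 mm square, with a blue-grey slate slab in its middle, 80 mm along x by 74 along y, top 29 mm above the origin (3 mm above the ground around). The shed stands on it, its ridge (x) along the tile's x. Origin: centre of the tile's underside, 12 mm above the bench.
- bearer_tile: Fixed landscape tile, 116 mm square, with two light timber bearers along its y (8 mm wide, 90 long, 24 mm apart between centres) in its middle, tops 30 mm above the origin (4 above the ground). The woodpile stands on both, its y along the tile's y. Origin: centre of the tile's underside, 12 mm above the bench.
- jaw_grip (a point): Point on the red sliding jaw of the fixed bar clamp, 10 mm below its top, 70 mm above the bench. Axes: y along the bar away from the bridge, x across the bar. Block 32 mm wide (x; grip across this), 34 mm thick (y); the bridge's end is 19 mm off at -y. With the pawl raised it slides along +y up to 60 mm (3 N friction) and stays. Fixed red jaw at the other end, top 80 mm above the bench.
- pawl_tab (a point): Middle of the yellow pawl tab behind the sliding jaw (moves along), 52 mm above the bench when down, 10 mm below the tab's top; tab 10 mm wide (x; pinch across), 16 mm along y. Hinge axis: along x, 50 mm from here towards the jaw (-y) and 16 mm lower. Swing the tab up about it: 0 at start, clear of the teeth (28 mm above the bench) from 0.25 rad, stop at 0.9; a stiff hinge (1.5 N) keeps it up.

How it is judged (in metres and radians):
On the way:
1. the clamp jaw has been slid back at least 25 mm with the bridge still in the clamp (distance of jaw_grip from where it was at the start of the episode above 0.025 m and distance of bridge from where it was at the start of the episode below 0.03 m), for 0.1 s.
At the end, for the whole second after the job is handed in: Bridge, shed, well and woodpile rest on the gully, slate, cobble and bearer tile: each within 12 mm of its tile's middle, height within 4 mm of its bed, upright within 0.08 rad, all but the round well square with the tile within 0.2 rad (either way round), released and at rest (horizontal distance between bridge and gully_tile below 0.012 m and z of bridge in the frame of gully_tile between 0.022 and 0.03 m and angle between each of bridge, shed, well, woodpile's own z axis and vertical below 0.08 rad and linear speed of each of bridge, shed, well, woodpile below 0.02 m/s and angular speed of each of bridge, shed, well, woodpile below 0.2 rad/s and contact force between each of bridge, shed, well, woodpile and the fingers below 0.05 N and angle between the x axis of bridge and the x axis of gully_tile, either way round below 0.2 rad and horizontal distance between shed and slate_tile below 0.012 m and z of shed in the frame of slate_tile between 0.025 and 0.033 m and angle between the x axis of shed and the x axis of slate_tile, either way round below 0.2 rad and horizontal distance between well and cobble_tile below 0.012 m and z of well in the frame of cobble_tile between 0.022 and 0.03 m and horizontal distance between woodpile and bearer_tile below 0.012 m and z of woodpile in the frame of bearer_tile between 0.026 and 0.034 m and angle between the x axis of woodpile and the x axis of bearer_tile, either way round below 0.2 rad); the robot touches nothing.
It fails at once if the bridge is pulled about (more than 20 mm) while the clamp jaw is still closed (slid back less than 15 mm) (distance of bridge from where it was at the start of the episode above 0.02 m and distance of jaw_grip from where it was at the start of the episode below 0.015 m).
It fails at once if a finished model is dropped (moves faster than 0.65 m/s, a fall of about 20 mm, while the robot does not touch it) ((linear speed of bridge above 0.65 m/s and contact force between bridge and the arm below 0.02 N and contact force between bridge and the fingers below 0.02 N) or (linear speed of shed above 0.65 m/s and contact force between shed and the arm below 0.02 N and contact force between shed and the fingers below 0.02 N) or (linear speed of well above 0.65 m/s and contact force between well and the arm below 0.02 N and contact force between well and the fingers below 0.02 N) or (linear speed of woodpile above 0.65 m/s and contact force between woodpile and the arm below 0.02 N and contact force between woodpile and the fingers below 0.02 N)).
It fails at once if a finished model is knocked over (leans more than 0.7 rad) (angle between any of bridge, shed, well, woodpile's own z axis and vertical above 0.7 rad).
It also fails if it takes over 125 s, if anything falls off the work surface, if the arm or the gripper's body presses on something with over 40 N, if the wrist force passes 120 N, or if a joint passes its speed limit or range.

## Robot

A 6-joint arm with a two-finger parallel gripper is mounted at the origin on the work surface. World frame = base frame: x ahead of the robot, y to its left, z up, the work surface at z = 0. Lengths are in mm, angles in rad, forces in N, time in s.
With the tool pointing down it reaches from about 325 to 900 mm from the base axis. Payload 6.1 kg.
Tool frame: the origin (TCP) lies at the very end of the fingers, on their centre line; the grasp point (between the pads) lies 19 mm behind it; z points along the fingers, y is the line along which they close (so a half turn about z gives the same grasp; the last joint's range is limited). The gripper opens to 87 mm and grips with 3 to 60 N. Pads are 19 mm wide; open, the fingers measure 117 mm over their backs; the gripper's body (75 mm by 190 mm) begins 51 mm behind the grasp point.
Start: joints at [-0.126, 0.22, 1.526, -0, 1.395, -0.126], TCP at [624.993, -0.003, 222.538] pointing down, gripper open.
Joint ranges: [-2.98, 2.98], [-0.91, 2.08], [0.09, 2.57], [-1.24, 4.39], [0.2, 2.65], [-2.68, 2.68]. Speed limits (rad/s): [2.57, 2.57, 3.01, 3.14, 3.14, 3.14].

## Interface

Orientations are given as a unit quaternion [w, x, y, z].
In Python, from rig import readout, grab_frame, workorder, boxes_of, outline_of, landmark_of gives the robot as it stands.
- The arm moves only by the shell command python3 -m jog 'ROWS'. ROWS is JSON, a list of rows, each a list of 7 numbers: the shift along the tool's x, y, z in units of 0.1 m (1.0 is 0.1 m), then the turn, a rotation vector about the tool's x, y, z in units of 90 degrees (1.0 is 90 degrees), then the opening, from 0 (shut) to 1 (fully open). A call has 1 to 8 rows; each row shifts and turns the commanded pose from where the row before left it, along the tool's axes as they then stand; what a row does not reach is not made up. A row lasts 1/10 s, in which the tool goes at most 50 mm and 8.59 degrees, less where a joint would pass 70% of its speed; a pose out of reach is approached as far as the arm can. A call with a number of a shift or a turn outside -1 to 1 is refused whole. A call with a gripper value outside its range is refused whole. The fingers move at their own pace and stop on an object; the grip force is fixed at half the most. Time passes only in rows, so rows that do not move let the fingers close. It gives the time, the measured TCP pose, the force, the opening and the grip force at its end, in the units of the state.
- readout.state(): the state, without advancing time (a new reading comes with each control period).
- grab_frame(name): name is "scene" or "side" or "wrist"; returns a dict with "frame" (384x512x3 uint8, red, green, blue), "depth" (384x512 float32, mm along the optical axis (not along the pixel's ray), 0 where there is no reading), "fx", "fy", "cx", "cy" (pixels), "k1" (the pictures are not rectified: a ray, as slopes to the right and down, at radius r is drawn at 1 + k1 r^2 times it, then the intrinsics apply), "eye" and "orientation" of the camera in the world. Camera axes: x right, y up, looking along -z (the intrinsics and any distortion apply to the point x, -y, -z); pixel columns grow to the right and rows downward; lengths in mm; the calibration is good to about 2 mm. A picture is of the moment at which its call begins.
- workorder.hand_in(): hands the job in; it is judged then, once.
Trained networks look in the newest picture that a camera, given by its name, has taken for a name from the list of things; names that differ only in an ending like _2 or _b are one class to them, and where a whole thing is asked for, a point or a joint stands for the part that bears it (a point fixed in the world has none). Each returns a list of dicts, best first, with "conf" (0 to 1); they miss things now and then, are a little off and sometimes report something else, mostly with a low value. They report only what shows in the picture. A call takes as long as a camera call.
- boxes_of(camera, query): "rect" ([left, top, width, height] in pixels, round what is visible of it).
- outline_of(camera, query): "pixels" (384x512 bool, what is visible of it) and "rect" ([left, top, width, height] in pixels, round what is visible of it).
- landmark_of(camera, query): "location" ([column, row] in pixels: a listed point, or the origin of a listed thing).
The state is a dict: "time": time; "qpos": joint angles; "dq": joint speeds; "joint_torque": joint torques, N m; "position": TCP position; "orientation": TCP orientation; "wrist_force": force on the tool from outside, world axes, zero at the start; "moment": the same for the moment, N m; "opening": finger opening in mm; "gripper_force": force on a finger pad.
Only numpy, scipy, OpenCV 4.12 (cv2) and the standard library are available. Lean on these libraries where they do the work, as an engineer would, in place of code of your own. Each camera call takes 0.05 s, during which the arm holds its last target. There are 200 camera calls.

## Working session

There is one attempt and no reset: what is moved stays moved. The work goes in short steps, Python scripts to look and compute and a shell command to move; the robot and the scene stay as the last step left them, time stands still between calls to the robot, and variables do not carry over. Pictures are saved under pics/ and viewed, at most 17 in all, crops included, and the job is handed in when it is done.

```bash
mkdir -p pics; ls; cat > h.py <<'E'
import numpy as np, cv2
from scipy.spatial.transform import Rotation as R
from rig import readout, grab_frame, workorder, boxes_of, outline_of, landmark_of
def q2R(q): return R.from_quat([q[1],q[2],q[3],q[0]]).as_matrix()
def rays(f,uv):
    uv=np.asarray(uv,float).reshape(-1,2)
    d=np.c_[(uv[:,0]-f['cx'])/f['fx'],(uv[:,1]-f['cy'])/f['fy']]
    s=d.copy()
    for _ in range(20): s=d/(1+f['k1']*(s**2).sum(1,keepdims=True))
    c=np.c_[s[:,0],-s[:,1],-np.ones(len(s))]
    return c@q2R(f['orientation']).T
def at_z(f,uv,z):
    r=rays(f,uv); e=np.array(f['eye']); return e+r*((z-e[2])/r[:,2])[:,None]
def cloud(f):
    h,w=f['depth'].shape; v,u=np.mgrid[:h,:w]
    r=rays(f,np.c_[u.ravel(),v.ravel()])
    P=np.array(f['eye'])+r*f['depth'].ravel()[:,None]
    P=P.reshape(h,w,3); P[f['depth']<=0]=np.nan; return P
def save(f,n): cv2.imwrite('pics/'+n+'.png',f['frame'][:,:,::-1])
E
python3 - <<'E'
from h import *
print(readout.state())
for n in ['scene','side','wrist']:
    f=grab_frame(n); save(f,n+'0'); np.savez(n+'0.npz',**f); print(n,f['eye'],f['orientation'],f['fx'],f['k1'])
    P=cloud(f)
    for q in ['bridge','shed','well','woodpile','gully_tile','cobble_tile','slate_tile','bearer_tile','jaw_grip','pawl_tab']:
        for l in landmark_of(n,q)[:2]:
            c,r=map(int,l['location']); r=min(max(r,0),383);c=min(max(c,0),511)
            print(n,q,round(l['conf'],2),np.round(l['location']),np.round(P[r,c]))
E
```

```text
pics
{'time': 0.0, 'qpos': array([-1.26063914e-01,  2.21235013e-01,  1.52762556e+00, -7.87871146e-06,
        1.39466133e+00, -1.26102119e-01]), 'dq': array([ 8.06167533e-04, -1.37434416e-03, -5.40880262e-04,  3.60296620e-04,
       -8.01989352e-06,  4.24180132e-04]), 'joint_torque': array([-1.67445501e-05, -4.94609964e+01, -3.87383544e+01,  6.99962187e-02,
        5.70271199e-02, -1.42064664e-04]), 'position': array([6.24383556e+02, 9.41726068e-02, 2.21424087e+02]), 'orientation': array([-7.60075975e-04,  7.07092454e-01,  7.07120450e-01, -5.93971032e-04]), 'wrist_force': array([ 0.51294518, -1.08236779, -0.52681116]), 'moment': array([-0.00024615, -0.02266115,  0.03778156]), 'gripper_force': 0.0, 'opening': 86.87526147962414}
scene [ 999.01992897 -699.03117874  763.90619271] [0.86203037 0.42464781 0.12259219 0.24809075] 485.30986458304443 -0.15849507156148016
scene bridge 0.71 [309. 210.] [629.  78.  36.]
scene bridge 0.23 [257. 274.] [ 627. -144.   21.]
scene shed 0.79 [286. 158.] [462. 261.  12.]
scene shed 0.52 [210. 311.] [ 614. -279.   41.]
scene well 0.78 [343. 146.] [572. 386
[... 1219 characters left out ...]
tab 0.39 [272. 146.] [538. -37. 304.]
wrist [624.99459758  81.99974752 385.44916044] [ 9.88341044e-01 -1.52255859e-01 -3.01423525e-04 -2.09703937e-04] 276.4145509328533 -0.0495022065819447
wrist bridge 0.71 [252. 100.] [621.  91.  37.]
wrist woodpile 0.74 [141. 134.] [485.  53.  41.]
wrist gully_tile 0.55 [253. 256.] [ 623. -127.   22.]
wrist gully_tile 0.43 [243.  30.] [613. 157.  82.]
wrist cobble_tile 0.74 [156. 318.] [ 470. -227.   39.]
wrist slate_tile 0.83 [241. 327.] [621.  24. 323.]
wrist bearer_tile 0.73 [158. 249.] [572.   9. 252.]
wrist bearer_tile 0.72 [141. 132.] [486.  55.  41.]
wrist jaw_grip 0.94 [244.  33.] [614. 154.  80.]
wrist jaw_grip 0.42 [252. 257.] [ 620. -128.   23.]
```

View pics/scene0.png

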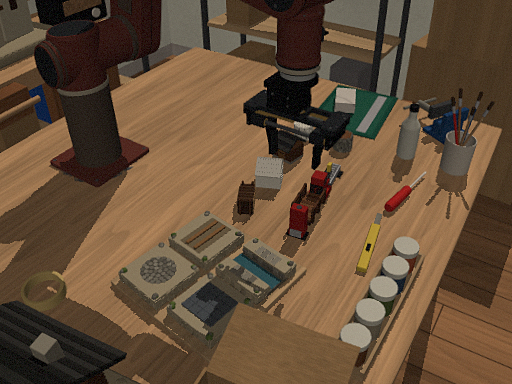

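View pics/wrist0.png

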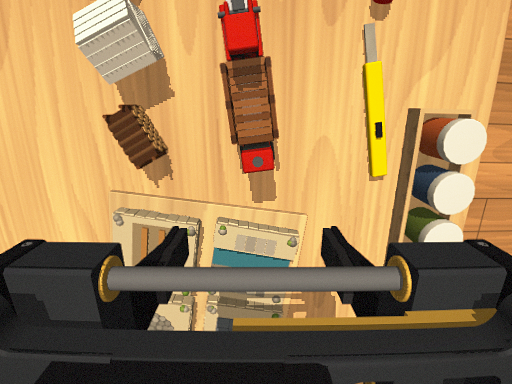

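View pics/side0.png

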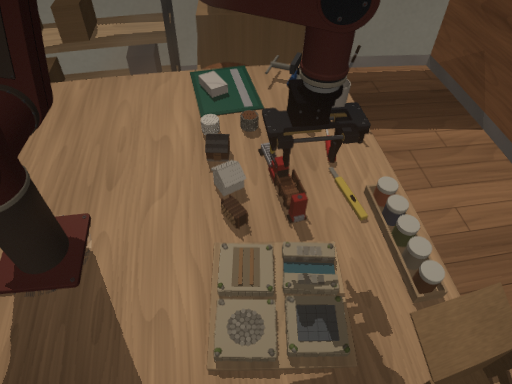

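```bash
python3 -m jog '[[-0.35,-0.1,-0.05,0,0,0,1],[-0.35,-0.1,-0.05,0,0,0,1],[-0.35,-0.1,-0.05,0,0,0,1],[-0.35,-0.1,-0.05,0,0,0,1],[-0.35,-0.1,-0.05,0,0,0,1],[-0.35,-0.1,-0.05,0,0,0,1],[-0.35,-0.1,-0.05,0,0,0,1],[0,0,0,0,0,0,1]]'
python3 - <<'E'
from h import *
f=grab_frame('wrist'); save(f,'wrist1'); np.savez('wrist1.npz',**f); print(f['eye'])
P=cloud(f)
for q in ['gully_tile','cobble_tile','slate_tile','bearer_tile']:
    for l in landmark_of('wrist',q)[:2]:
        c,r=map(int,l['location']); r=min(max(r,0),383);c=min(max(c,0),511)
        print(q,round(l['conf'],2),np.round(l['location']),np.round(P[r,c]))
E
```

```text
time: 2.45
position: [554.0, -249.4, 258.5]
orientation: [0.001, 0.709, 0.705, -0.001]
wrist_force: [0.7, 0.5, -0.1]
opening: 87.1
gripper_force: 0.0
[ 554.21675951 -166.99714228  421.17199361]
gully_tile 0.87 [299.  82.] [ 615. -133.   21.]
cobble_tile 0.69 [192. 167.] [ 466. -248.   39.]
slate_tile 0.64 [286. 178.] [ 599. -264.   40.]
bearer_tile 0.68 [200.  72.] [ 485. -122.   39.]
```

View pics/wrist1.png

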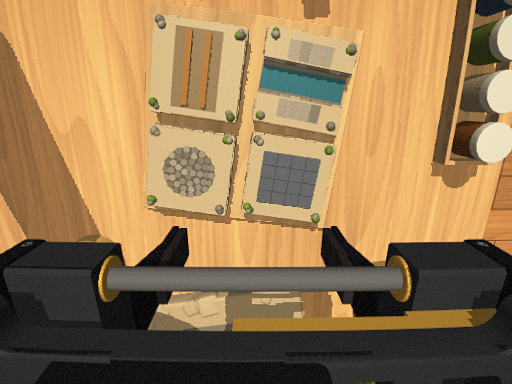

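```bash
cat > tiles.py <<'E'
from h import *
f=dict(np.load('wrist1.npz')); P=cloud(f); z=P[:,:,2]
m=((z>32)&(z<48)).astype(np.uint8); m[235:]=0; 
m=cv2.morphologyEx(m,cv2.MORPH_OPEN,np.ones((3,3)))
n,lab,st,cen=cv2.connectedComponentsWithStats(m)
for i in range(1,n):
    if st[i,4]<1000: continue
    p=P[lab==i][:,:2].astype(np.float32); r=cv2.minAreaRect(p); print(st[i],np.round(r[0],1),np.round(r[1],1),round(r[2],2),'z',np.nanmedian(z[lab==i]).round(1))
hsv=cv2.cvtColor(f['frame'],cv2.COLOR_RGB2HSV)
for name,c in [('bearL',(183,67)),('bearR',(205,67)),('gully',(300,82)),('slate',(288,180)),('cob',(190,170))]: print(name,hsv[c[1],c[0]],P[c[1],c[0]].round(1))
def fit(mask,zz,box):
    mm=np.zeros(mask.shape,np.uint8); x,y,w,h=box; mm[y:y+h,x:x+w]=mask[y:y+h,x:x+w]
    mm=cv2.morphologyEx(mm,cv2.MORPH_OPEN,np.ones((2,2)))
    v,u=np.nonzero(mm); p=at_z(f,np.c_[u,v],zz)[:,:2].astype(np.float32); r=cv2.minAreaRect(p); print(len(p),np.round(r[0],1),np.round(r[1],1),round(r[2],1),'mean',p.mean(0).round(1))
H,S,V=[hsv[:,:,i].astype(int) for i in range(3)]
fit((S>150)&(H<20),42,(172,20,50,95))     # bearers
fit((H>80)&(S>90),21,(250,50,105,65))     # gully bottom
fit(((H>90)&(S>25))|(V<110),41,(250,145,78,70))
fit((S<45)&(V<190),38,(155,140,70,65))
E
python3 tiles.py
```

```text
[ 148   14  101  109 8973] [ 479.7 -120.5] [121.5 120.5] 81.19 z 39.0
[ 264   24   95   51 3202] [627.3 -97.9] [ 43.2 119.9] 79.14 z 38.8
[ 252   92   91   44 2588] [ 612.  -174.6] [ 41.4 119.9] 79.62 z 38.8
[ 147  124   89   91 6777] [ 460.8 -254.3] [120.9 120.7] 81.05 z 38.9
[ 241  132   95   91 6645] [ 602.  -266.8] [120.8 121.5] 81.6 z 39.9
bearL [ 15 159 183] [ 464.2 -117.2   41.9]
bearR [ 15 167 191] [ 492.6 -117.8   43.5]
gully [ 91 120 123] [ 616.8 -134.5   21.3]
slate [60  3 90] [ 601.8 -266.1   42.9]
cob [ 20  69 145] [ 463.3 -251.7   39.4]
963 [ 480.9 -121.7] [90.  32.4] 81.4 mean [ 481.  -120.2]
1860 [ 621.2 -137.7] [ 29.2 113.9] 79.5 mean [ 620.6 -137.4]
2467 [ 607.5 -263.5] [86.2 87.7] 81.7 mean [ 602.8 -268.7]
0 [0. 0.] [0. 0.] 0.0 mean [nan nan]tiles.py:14: RuntimeWarning: Mean of empty slice.
  v,u=np.nonzero(mm); p=at_z(f,np.c_[u,v],zz)[:,:2].astype(np.float32); r=cv2.minAreaRect(p); print(len(p),np.round(r[0],1),np.round(r[1],1),round(r[2],1),'mean',p.mean(0).round(1))
  ret = um.true_divide(
```

```bash
cat > t2.py <<'E'
from h import *
for n in ['side0','scene0']:
    f=dict(np.load(n+'.npz')); P=cloud(f); z=P[:,:,2]
    m=((z>31)&(z<50)&(P[:,:,1]<-30)&(P[:,:,1]>-400)&(P[:,:,0]<720)&(P[:,:,0]>370)).astype(np.uint8)
    N,lab,st,cen=cv2.connectedComponentsWithStats(m)
    for i in range(1,N):
        if st[i,4]<200: continue
        p=P[lab==i][:,:2].astype(np.float32); r=cv2.minAreaRect(p); print(n,st[i],np.round(r[0],1),np.round(r[1],1),round(r[2],2),'z',np.nanmedian(z[lab==i]).round(1))
E
python3 t2.py
```

```text
side0 [283 242  52  18 842] [625.7 -98.5] [ 42.  118.1] 80.11 z 38.7
side0 [ 217  244   58   50 2656] [ 477.9 -121.6] [120.3 121.9] 81.56 z 38.9
side0 [283 272  57  21 965] [ 611.  -175.8] [ 45.1 119.8] 82.08 z 38.1
side0 [ 285  295   66   60 3503] [ 599.6 -266.8] [121.7 121.2] 81.65 z 39.8
side0 [ 214  299   63   61 3605] [ 458.7 -255.8] [120.9 122.3] 79.81 z 38.9
scene0 [ 168  211   76   54 2149] [ 480.3 -119.5] [121.1 122. ] 80.65 z 37.0
scene0 [243 237  53  38 843] [627.8 -97.9] [ 44.2 122. ] 78.7 z 36.4
scene0 [ 118  242   82   62 2613] [ 460.6 -253.6] [120.1 125. ] 80.74 z 37.3
scene0 [215 257  55  42 925] [ 612.4 -174.8] [ 40.8 120.6] 80.21 z 36.5
scene0 [ 167  272   86   71 3031] [ 602.1 -265.4] [121.5 120.4] 80.9 z 38.2
```

```bash
python3 -m jog '[[0.43,0.06,0,0,0,0,1],[0.43,0.06,0,0,0,0,1],[0.43,0.06,0,0,0,0,1],[0.43,0.06,0,0,0,0,1],[0.43,0.06,0,0,0,0,1],[0.43,0.06,0,0,0,0,1],[0.43,0.06,0,0,0,0,1],[0.43,0.06,0,0,0,0,1]]'
cat > look.py <<'E'
import sys
from h import *
n=sys.argv[1]; f=grab_frame('wrist'); save(f,n); np.savez(n+'.npz',**f); print(f['eye'],readout.state()['position'])
P=cloud(f)
for q in sys.argv[2:]:
    for l in landmark_of('wrist',q)[:2]:
        c,r=map(int,l['location']); r=min(max(r,0),383);c=min(max(c,0),511)
        print(q,round(l['conf'],2),np.round(l['location']),np.round(P[r,c]))
E
python3 look.py wrist2 bridge jaw_grip pawl_tab woodpile shed well
python3 -m jog '[[0.4,-0.2,0,0,0,0,1],[0.4,-0.2,0,0,0,0,1],[0.4,-0.2,0,0,0,0,1],[0.4,-0.2,0,0,0,0,1],[0.2,-0.1,0,0,0,0,1],[0,0,0,0,0,0,1]]'
python3 look.py wrist3 woodpile shed well
```

```text
time: 3.5
position: [602.5, 102.4, 257.5]
orientation: [-0.0, 0.706, 0.708, 0.0]
wrist_force: [0.7, -0.3, -0.2]
opening: 86.9
gripper_force: 0.0
[602.35157231 184.3510937  420.40518393] [602.55505373 108.93192276 257.44250557]
bridge 0.88 [266. 175.] [619.  92.  36.]
jaw_grip 0.74 [261. 129.] [611. 160.  81.]
woodpile 0.65 [173. 196.] [483.  63.  40.]
shed 0.66 [142.  31.] [474. 270.  70.]
time: 4.45
position: [511.9, 280.4, 257.7]
orientation: [-0.0, 0.706, 0.708, 0.0]
wrist_force: [-0.4, -0.3, 0.2]
opening: 87.2
gripper_force: 0.0
[511.73992213 362.27715228 420.72623829] [512.78297384 278.90944385 257.68583486]
woodpile 0.67 [231. 289.] [504. 307. 346.]
shed 0.93 [214. 157.] [460. 302.  67.]
well 0.79 [286.  66.] [552. 413.  45.]
```

View pics/wrist2.png

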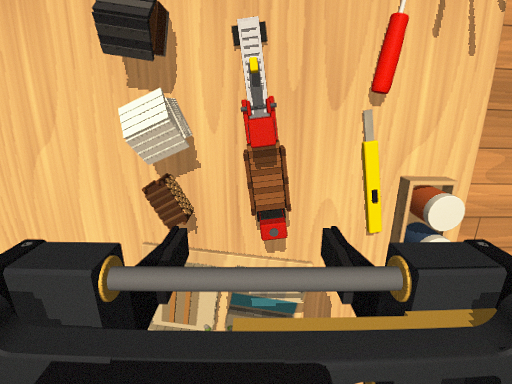

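View pics/wrist3.png

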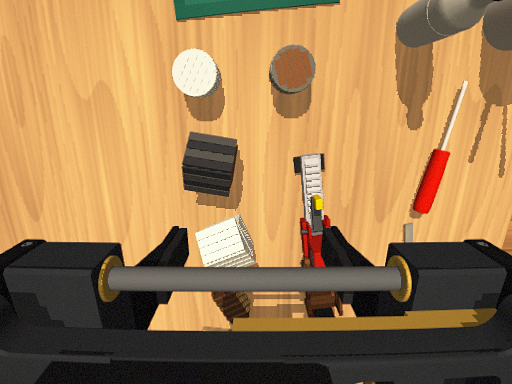

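```bash
cat > t3.py <<'E'
from h import *
def comp(n,lo,hi,xr,yr,mn=150,extra=None):
    f=dict(np.load(n+'.npz')); P=cloud(f); z=P[:,:,2]
    m=((z>lo)&(z<hi)&(P[:,:,0]>xr[0])&(P[:,:,0]<xr[1])&(P[:,:,1]>yr[0])&(P[:,:,1]<yr[1]))
    if extra is not None: m&=extra(cv2.cvtColor(f['frame'],cv2.COLOR_RGB2HSV).astype(int))
    m[235:]=0
    N,lab,st,cen=cv2.connectedComponentsWithStats(m.astype(np.uint8))
    for i in range(1,N):
        if st[i,4]<mn: continue
        p=P[lab==i]; r=cv2.minAreaRect(p[:,:2].astype(np.float32)); print(n,st[i],np.round(r[0],1),np.round(r[1],1),round(r[2],1),'mean',p.mean(0).round(1),'zmax',np.percentile(p[:,2],98).round(1))
print('shed'); comp('wrist3',30,90,(380,700),(200,500)); print('ridge');comp('wrist3',64,80,(380,560),(200,380),30)
print('wp'); comp('wrist2',25,60,(400,540),(-20,130)); comp('wrist2',25,90,(400,540),(100,300))
print('wp0'); comp('wrist0',25,90,(400,540),(-20,200))
print('clamp reds'); red=lambda h:((h[:,:,0]<6)|(h[:,:,0]>174))&(h[:,:,1]>150)
comp('wrist2',60,90,(540,700),(0,300),30,red)
print('yellow'); yel=lambda h:(h[:,:,0]>20)&(h[:,:,0]<33)&(h[:,:,1]>150)
comp('wrist2',35,80,(540,700),(150,300),5,yel); comp('wrist3',35,80,(540,700),(150,300),5,yel)
print('rail'); comp('wrist2',55,70,(540,700),(0,150),20)
print('rack'); comp('wrist2',12,45,(540,700),(190,340),20)
E
python3 t3.py
```

```text
shed
wrist3 [ 270   44   46   50 1725] [559.9 410.2] [56.4 56. ] 79.9 mean [559.7 410.5  45.1] zmax 47.1
wrist3 [ 172   49   46   48 1725] [435.7 405.8] [56.7 56.8] 41.6 mean [436.2 405.5  44.9] zmax 47.2
wrist3 [ 182  131   55   66 2918] [450.5 287.6] [82.6 64.5] 80.4 mean [451.6 291.9  61.7] zmax 74.6
wrist3 [311 195  12  28 292] [602.8 221.7] [13.6 44.3] 7.7 mean [601.2 224.4  48.8] zmax 63.8
ridge
wrist3 [ 182  151   52   33 1250] [450.4 287.7] [36.6 64.1] 80.7 mean [450.5 288.9  69.8] zmax 75.0
wp
wrist2 [138 150  43  15 294] [476.1 127. ] [50.9 17.9] 20.4 mean [469.4 123.1  52.2] zmax 59.2
wrist2 [ 142  177   49   54 1381] [471.6  48.4] [41.2 76.1] 28.1 mean [474.1  51.2  39.5] zmax 46.0
wrist2 [  91    4   72   58 3337] [449.  275.6] [59.3 66.2] 80.9 mean [454.3 273.9  61.2] zmax 74.7
wrist2 [ 118   88   71   77 3455] [469.2 159.7] [65.4 81.9] 23.1 mean [472.7 161.1  60.4] zmax 74.6
wp0
wrist0 [  73    0   85   86 4956] [469.6 159.3] [65.7 83.5] 22.4 mean [474.4 154.9  60.7] zmax 74.7
wrist0 [ 102  105   61   64 2040] [471.9  48.2] [41.9 75.4] 28.3 mean [474.5  49.8  39.6] zma
[... 188 characters left out ...]
  76.9] zmax 82.1
yellow
wrist2 [249  57   9  16 124] [600.9 235.1] [ 9.6 15.4] 1.3 mean [601.1 234.3  61. ] zmax 64.4
wrist3 [313 195  10  15 127] [601.2 233. ] [ 9.5 21.3] 6.8 mean [599.7 237.2  58.1] zmax 64.3
rail
wrist2 [280 147  11  65 296] [644.5  91.8] [ 6.  88.2] 7.4 mean [644.   93.8  63.9] zmax 66.1
wrist2 [243 152  13  64 277] [596.   85.9] [ 5.9 87.6] 7.5 mean [595.9  87.5  64.2] zmax 65.8
wrist2 [260 214  26   9 132] [627.6  37.3] [34.6  4.9] 4.9 mean [627.   37.3  62.7] zmax 69.4
rack
wrist2 [ 237   16   31   88 1728] [599.9 243.9] [ 35.7 108.3] 2.8 mean [599.6 244.8  28.7] zmax 42.9
wrist2 [269  96   8   8  39] [626.2 194.8] [ 7.2 10.6] 13.3 mean [625.7 194.7  32.7] zmax 39.2
```

```bash
cat > go.py <<'E'
import sys
from h import *
x,y,z,psi=map(float,sys.argv[1:5]); tilt=float(sys.argv[5]) if len(sys.argv)>5 else 0
s=readout.state(); p=np.array(s['position']); Rt=q2R(s['orientation'])
a=np.radians(psi); c,si=np.cos(a),np.sin(a)
T=np.array([[-si,c,0],[c,si,0],[0,0,-1]]).T
rv=R.from_matrix(Rt.T@T).as_rotvec()/(np.pi/2)
d=np.array([x,y,z])-p
print('pos',p.round(1),'open',round(s['opening'],1),'t',round(s['time'],1),'F',np.round(s['wrist_force'],1),'g',round(s['gripper_force'],1)); print('rot',rv.round(3),'shift after rot',(T.T@d/100).round(3),'before rot',(Rt.T@d/100).round(3))
E
python3 go.py 601 234.5 120 7.5
```

```text
pos [513.8 277.4 257.5] open 87.0 t 4.7 F [ 0.4 -0.9  0.2] g 0.0
rot [ 0.     0.    -0.085] shift after rot [-0.539  0.808  1.375] before rot [-0.427  0.872  1.376]
```

```bash
python3 -m jog '[[0,0,0,0,0,-0.085,0.5],[-0.1,0.16,0.2,0,0,0,0.5],[-0.11,0.16,0.29,0,0,0,0.5],[-0.11,0.16,0.29,0,0,0,0.5],[-0.11,0.16,0.29,0,0,0,0.5],[-0.11,0.17,0.3,0,0,0,0.5],[0,0,0,0,0,0,0.5],[0,0,0,0,0,0,0.5]]'; python3 go.py 601 234.5 37 7.5;python3 look.py wrist4 pawl_tab jaw_grip
```

```text
time: 5.45
position: [600.4, 234.6, 119.7]
orientation: [-0.001, 0.659, 0.752, -0.001]
wrist_force: [0.3, 0.6, 1.2]
opening: 44.1
gripper_force: 0.0
pos [600.4 234.6 119.7] open 44.1 t 5.5 F [0.3 0.6 1.2] g 0.0
rot [-0.002  0.    -0.   ] shift after rot [-0.001  0.006  0.827] before rot [-0.001  0.008  0.827]
[589.97571529 315.93226698 282.56244251] [601.00584525 235.46288712 121.33173668]
pawl_tab 0.58 [256. 205.] [600. 238.  64.]
jaw_grip 0.95 [256. 293.] [610. 165.  81.]
```

View pics/wrist4.png

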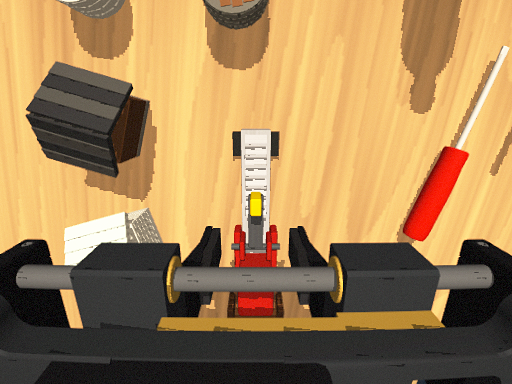

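```bash
python3 -m jog '[[0,0,0.2,0,0,0,0.5],[0,0,0.2,0,0,0,0.4],[0,0,0.2,0,0,0,0.4],[0,0,0.13,0,0,0,0.4],[0,0,0.1,0,0,0,0.3],[0,0,0,0,0,0,0.3],[0,0,0,0,0,0,0.3]]'; python3 go.py 601 234.5 37 7.5; python3 -m jog '[[0,0,0,0,0,0,0],[0,0,0,0,0,0,0],[0,0,0,0,0,0,0],[0,0,0,0,0,0,0],[0,0,0,0,0,0,0]]'
```

```text
time: 6.3
position: [601.0, 236.6, 38.4]
orientation: [0.0, 0.658, 0.753, 0.0]
wrist_force: [-0.7, -0.3, 0.4]
opening: 26.8
gripper_force: 0.0
pos [601.  236.6  38.4] open 26.8 t 6.3 F [-0.7 -0.3  0.4] g 0.0
rot [ 0.001 -0.     0.002] shift after rot [-0.02  -0.002  0.014] before rot [-0.02  -0.002  0.014]
time: 6.8
position: [600.9, 236.4, 38.3]
orientation: [0.0, 0.658, 0.753, 0.0]
wrist_force: [-1.3, 0.6, 4.0]
opening: 12.4
gripper_force: 30.0
```

```bash
python3 -m jog '[[-0.002,0,-0.031,0,0.038,0,0],[-0.002,0,-0.031,0,0.038,0,0],[-0.002,0,-0.031,0,0.038,0,0],[-0.002,0,-0.031,0,0.038,0,0],[-0.002,0,-0.031,0,0.038,0,0],[-0.002,0,-0.031,0,0.038,0,0],[-0.002,0,-0.031,0,0.038,0,0],[-0.002,0,-0.031,0,0.038,0,0]]'; python3 -m jog '[[-0.002,0,-0.031,0,0.038,0,0],[0,0,0,0,0,0,0]]'
```

```text
time: 7.6
position: [601.7, 229.8, 61.4]
orientation: [-0.179, 0.64, 0.731, 0.157]
wrist_force: [0.9, 1.3, -1.6]
opening: 12.7
gripper_force: 30.0
time: 7.8
position: [602.0, 227.8, 64.1]
orientation: [-0.201, 0.636, 0.725, 0.176]
wrist_force: [-0.7, 3.7, 3.8]
opening: 12.6
gripper_force: 30.0
```

```bash
python3 -m jog '[[0,0,0,0,0,0,0.4],[0,0,0,0,0,0,0.4],[0,0,0,0,0,0,0.4],[0,0,-0.2,0,0,0,0.5],[0,0,-0.3,0,0,0,0.6],[0,0,-0.3,0,0,0,0.8],[0,0,-0.3,0,0,0,0.8],[0,0,0,0,0,0,0.8]]'; python3 -m jog '[[0,0,0,0,-0.086,0,0.8],[0,0,0,0,-0.086,0,0.8],[0,0,0,0,-0.086,0,0.8],[0,0,0,0,-0.086,0,0.8],[0,0,0,0,0,0,0.8]]'; python3 go.py 611 156 130 7.5; python3 look.py wrist5 pawl_tab jaw_grip
```

```text
time: 8.6
position: [612.1, 170.7, 162.7]
orientation: [-0.196, 0.635, 0.726, 0.177]
wrist_force: [0.5, 0.5, -0.1]
opening: 65.3
gripper_force: 0.0
time: 9.1
position: [608.0, 176.3, 158.2]
orientation: [0.002, 0.656, 0.755, -0.002]
wrist_force: [0.3, 0.7, -0.8]
opening: 69.5
gripper_force: 0.0
pos [608.  176.3 158.2] open 69.5 t 9.1 F [ 0.3  0.7 -0.8] g 0.0
rot [0.    0.003 0.006] shift after rot [-0.205  0.003  0.282] before rot [-0.204  0.001  0.283]
[596.18420793 258.36059114 320.60193337] [607.88940302 175.23693943 157.61081852]
pawl_tab 0.78 [257. 149.] [604. 224.  85.]
jaw_grip 0.55 [254. 215.] [609. 162.  81.]
```

View pics/wrist5.png

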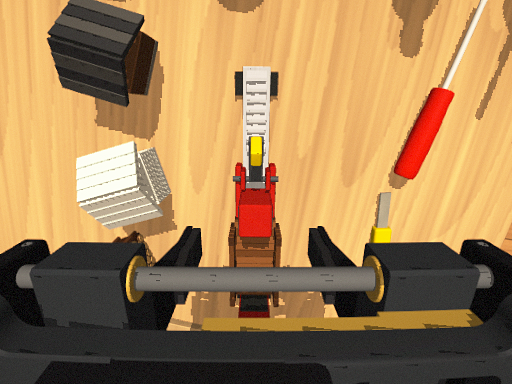

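```bash
python3 -m jog '[[-0.1,0.01,0,0,0,0.004,0.8],[-0.1,0.01,0.15,0,0,0,0.8],[0,0,0.3,0,0,0,0.8],[0,0,0.3,0,0,0,0.7],[0,0,0.2,0,0,0,0.6],[0,0,0.11,0,0,0,0.6],[0,0,0,0,0,0,0.6],[0,0,0,0,0,0,0.6]]'; python3 go.py 611.5 156 51 7.5; python3 -m jog '[[0,0,0,0,0,0,0],[0,0,0,0,0,0,0],[0,0,0,0,0,0,0],[0,0,0,0,0,0,0],[0,0,0,0,0,0,0]]'
```

```text
time: 10.05
position: [614.3, 151.6, 52.8]
orientation: [0.001, 0.661, 0.75, -0.001]
wrist_force: [-0.6, -0.1, -0.6]
opening: 52.5
gripper_force: 0.0
pos [614.3 151.6  52.8] open 52.5 t 10.1 F [-0.6 -0.1 -0.6] g 0.0
rot [ 0.     0.002 -0.003] shift after rot [ 0.047 -0.022  0.018] before rot [ 0.047 -0.022  0.018]
time: 10.55
position: [611.9, 152.3, 53.1]
orientation: [-0.0, 0.66, 0.751, -0.003]
wrist_force: [-9.2, -1.6, 8.1]
opening: 31.6
gripper_force: 30.0
```

```bash
python3 -m jog '[[0.06,0,0,0,0,0,0],[0.06,0,0,0,0,0,0],[0.06,0,0,0,0,0,0],[0.06,0,0,0,0,0,0],[0.06,0,0,0,0,0,0],[0.06,0,0,0,0,0,0],[0.06,0,0,0,0,0,0],[0.03,0,0,0,0,0,0]]';python3 -m jog '[[0,0,0,0,0,0,0.5],[0,0,0,0,0,0,0.7],[0,0,0,0,0,0,0.8],[0,0,-0.3,0,0,0,0.8],[0,0,-0.3,0,0,0,0.9],[-0.3,0,-0.2,0,0,0,1],[-0.3,0,0,0,0,0,1],[0,0,0,0,0,0,1]]';  python3 go.py 620.4 88 120 7.5; python3 look.py wrist6 bridge pawl_tab jaw_grip
```

```text
time: 11.35
position: [606.1, 196.8, 53.1]
orientation: [0.0, 0.66, 0.751, -0.003]
wrist_force: [-8.5, -4.4, 8.9]
opening: 32.0
gripper_force: 30.0
time: 12.15
position: [617.1, 134.6, 134.0]
orientation: [0.003, 0.662, 0.75, -0.0]
wrist_force: [-1.1, -0.1, -0.4]
opening: 84.4
gripper_force: 0.0
pos [617.1 134.6 134. ] open 84.4 t 12.2 F [-1.1 -0.1 -0.4] g 0.0
rot [ 0.002  0.003 -0.004] shift after rot [-0.467 -0.028  0.14 ] before rot [-0.466 -0.026  0.142]
[606.2581402  216.68779654 296.51392678] [616.25514097 136.21475872 133.12710466]
bridge 0.83 [254. 228.] [621.  99.  37.]
pawl_tab 0.86 [249.  31.] [597. 265.  88.]
jaw_grip 0.85 [248. 126.] [603. 202.  81.]
```

View pics/wrist6.png

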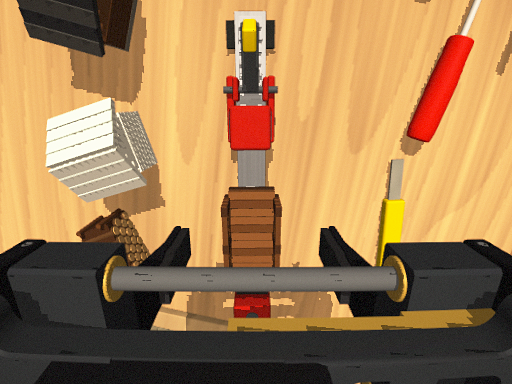

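```bash
python3 -m jog '[[-0.23,-0.015,0.05,0,0,0,1],[-0.24,-0.015,0.05,0,0,0,1],[0,0,0.2,0,0,0,1],[0,0,0.2,0,0,0,1],[0,0,0.2,0,0,0,1],[0,0,0.2,0,0,0,1],[0,0,0.1,0,0,0,1],[0,0,0,0,0,0,1]]'; python3 go.py 620.4 88 33 7.5; python3 -m jog '[[0,0,0,0,0,0,0.7],[0,0,0,0,0,0,0.62],[0,0,0,0,0,0,0],[0,0,0,0,0,0,0],[0,0,0,0,0,0,0]]'
```

```text
time: 13.15
position: [616.8, 91.2, 30.4]
orientation: [-0.0, 0.66, 0.751, -0.002]
wrist_force: [-0.3, 0.3, 0.4]
opening: 87.0
gripper_force: 0.0
pos [616.8  91.2  30.4] open 87.0 t 13.2 F [-0.3  0.3  0.4] g 0.0
rot [-0.003  0.002 -0.002] shift after rot [-0.036  0.032 -0.026] before rot [-0.036  0.032 -0.026]
time: 13.65
position: [619.0, 90.5, 33.3]
orientation: [0.002, 0.661, 0.751, -0.001]
wrist_force: [0.6, -0.1, 0.9]
opening: 55.0
gripper_force: 2.3
```

```bash
python3 -m jog '[[0,0,0,0,0,0,0],[0,0,0,0,0,0,0],[0,0,-0.05,0,0,0,0],[0,0,-0.15,0,0,0,0],[0,0,-0.25,0,0,0,0],[0,0,-0.25,0,0,0,0],[0,0,-0.25,0,0,0,0],[0,0,-0.1,0,0,0,0]]';  python3 -m jog '[[0,0,0,0,0,0.06,0],[0,0,0,0,0,0.06,0],[0,0,0,0,0,0.07,0],[0,0,0,0,0,0,0]]'; python3 go.py 619.7 -135 100 -9.5
```

```text
time: 14.45
position: [620.4, 90.9, 141.8]
orientation: [0.003, 0.661, 0.751, 0.001]
wrist_force: [0.4, 0.8, -0.7]
opening: 54.7
gripper_force: 30.0
time: 14.85
position: [618.2, 90.8, 137.4]
orientation: [0.001, 0.765, 0.644, -0.001]
wrist_force: [0.2, -0.5, -1.7]
opening: 54.7
gripper_force: 30.0
pos [618.2  90.8 137.4] open 54.7 t 14.8 F [ 0.2 -0.5 -1.7] g 30.0
rot [ 0.     0.002 -0.004] shift after rot [-2.224  0.388  0.374] before rot [-2.22   0.402  0.381]
```

```bash
python3 -m jog '[[-0.2,0.03,0,0,0,0,0],[-0.35,0.06,0,0,0,0,0],[-0.35,0.06,0,0,0,0,0],[-0.35,0.06,0,0,0,0,0],[-0.35,0.06,0,0,0,0,0],[-0.35,0.06,0,0,0,0,0],[-0.2,0.04,0.1,0,0,0,0],[-0.08,0.02,0.2,0,0,0,0]]';  python3 -m jog '[[0,0,0,0,0,0,0],[0,0,0,0,0,0,0]]'; python3 go.py 619.7 -135 49 -9.5; python3 -m jog '[[0,0,0,0,0,0,0]]';python3 go.py 619.7 -135 49 -9.5;python3 look.py wrist7 bridge gully_tile
```

```text
time: 15.65
position: [620.2, -138.8, 110.1]
orientation: [0.003, 0.765, 0.644, -0.0]
wrist_force: [1.9, -0.4, -1.7]
opening: 55.0
gripper_force: 30.0
time: 15.85
position: [618.3, -135.3, 107.8]
orientation: [0.0, 0.765, 0.645, -0.001]
wrist_force: [0.7, -0.8, -0.8]
opening: 54.8
gripper_force: 30.0
pos [ 618.3 -135.3  107.8] open 54.8 t 15.8 F [ 0.7 -0.8 -0.8] g 30.0
rot [-0.001  0.002 -0.003] shift after rot [0.005 0.014 0.588] before rot [0.006 0.014 0.588]
time: 15.95
position: [619.4, -135.0, 109.3]
orientation: [0.002, 0.764, 0.645, -0.001]
wrist_force: [0.3, 0.6, -1.2]
opening: 54.6
gripper_force: 30.0
pos [ 619.4 -135.   109.3] open 54.6 t 15.9 F [ 0.3  0.6 -1.2] g 30.0
rot [ 0.001  0.002 -0.002] shift after rot [0.    0.002 0.603] before rot [0.002 0.001 0.603]
[633.24504469 -53.66718712 271.90446447] [ 619.66588939 -134.9668681   109.50224024]
bridge 0.63 [255. 236.] [ 621. -131.  112.]
```

View pics/wrist7.png

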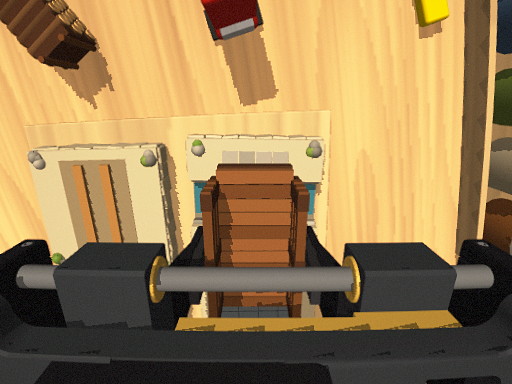

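```bash
python3 -m jog '[[0,0,0.15,0,0,0,0],[0,0,0.15,0,0,0,0],[0,0,0.13,0,0,0,0],[0,0,0.08,0,0,0,0],[0,0,0.05,0,0,0,0],[0,0,0,0,0,0,0]]';  python3 -m jog '[[0,0,0.015,0,0,0,0],[0,0,0,0,0,0,0]]'; python3 -m jog '[[0,0,0.015,0,0,0,0],[0,0,0,0,0,0,0]]'|grep -E "pos|force"
```

```text
time: 16.7
position: [618.3, -135.7, 51.0]
orientation: [0.0, 0.765, 0.644, -0.001]
wrist_force: [-0.5, 0.1, -1.0]
opening: 55.0
gripper_force: 30.0
time: 16.9
position: [619.4, -136.1, 51.4]
orientation: [0.002, 0.765, 0.644, -0.001]
wrist_force: [-0.2, 1.1, -1.2]
opening: 54.8
gripper_force: 30.0
position: [619.2, -136.0, 49.6]
wrist_force: [-0.1, -0.3, -1.7]
gripper_force: 30.0
```

```bash
python3 -m jog '[[0,0,0.012,0,0,0,0],[0,0,0,0,0,0,0]]'|grep -E "pos|force"; python3 -m jog '[[0,0,0.012,0,0,0,0],[0,0,0,0,0,0,0]]'|grep -E "pos|force"
```

```text
position: [619.3, -136.0, 49.2]
wrist_force: [-3.0, 0.2, 4.9]
gripper_force: 30.0
position: [619.3, -136.0, 49.2]
wrist_force: [-5.8, 2.3, 11.5]
gripper_force: 30.0
```

```bash
python3 -m jog '[[0,0,-0.01,0,0,0,0],[0,0,0,0,0,0,0.68],[0,0,0,0,0,0,0.72],[0,0,0,0,0,0,0.85],[0,0,0,0,0,0,1],[0,0,-0.1,0,0,0,1],[0,0,-0.3,0,0,0,1],[0,0,-0.4,0,0,0,1]]';python3 go.py 471.8 48.3 150 28.2
```

```text
time: 18.3
position: [617.2, -135.1, 126.9]
orientation: [-0.001, 0.765, 0.644, -0.002]
wrist_force: [-0.0, -0.3, 0.1]
opening: 85.8
gripper_force: 0.0
pos [ 617.2 -135.1  126.9] open 85.8 t 18.3 F [-0.  -0.3  0.1] g 0.0
rot [-0.003  0.001 -0.422] shift after rot [ 2.303 -0.415 -0.231] before rot [ 1.558 -1.746 -0.228]
```

```bash
python3 -m jog '[[0,0,-0.1,0,0,-0.084,1],[0,0,-0.1,0,0,-0.084,1],[0,0,0,0,0,-0.084,1],[0,0,0,0,0,-0.084,1],[0,0,0,0,0,-0.086,1],[0.3,-0.05,0,0,0,0,1],[0.35,-0.06,0,0,0,0,1],[0.35,-0.06,0,0,0,0,1]]'; python3 -m jog '[[0.35,-0.06,0,0,0,0,1],[0.35,-0.06,0,0,0,0,1],[0.35,-0.06,0,0,0,0,1],[0.25,-0.06,0,0,0,0,1],[0,0,0,0,0,0,1],[0,0,0,0,0,0,1]]'; python3 go.py 471.8 48.3 11 28.2;python3 look.py wrist8 bridge gully_tile
python3 go.py 471.8 48.3 11 28.2
```

```text
time: 19.1
position: [556.2, -54.9, 148.3]
orientation: [0.001, 0.514, 0.858, -0.001]
wrist_force: [-1.0, 1.2, 0.0]
opening: 87.5
gripper_force: 0.0
time: 19.7
position: [474.8, 48.0, 148.3]
orientation: [0.002, 0.513, 0.858, -0.001]
wrist_force: [0.8, -0.0, 1.4]
opening: 86.7
gripper_force: 0.0
pos [474.8  48.  148.3] open 86.7 t 19.7 F [ 0.8 -0.   1.4] g 0.0
rot [0.    0.003 0.   ] shift after rot [ 0.017 -0.024  1.373] before rot [ 0.023 -0.025  1.373]
[435.10253817 120.64774165 310.81145232] [475.11078356  47.48135211 148.19069696]
pos [475.1  47.1 147.8] open 86.9 t 19.9 F [0.4 0.1 0.2] g 0.0
rot [-0.     0.002 -0.001] shift after rot [ 0.027 -0.024  1.368] before rot [ 0.032 -0.023  1.368]
```

View pics/wrist8.png

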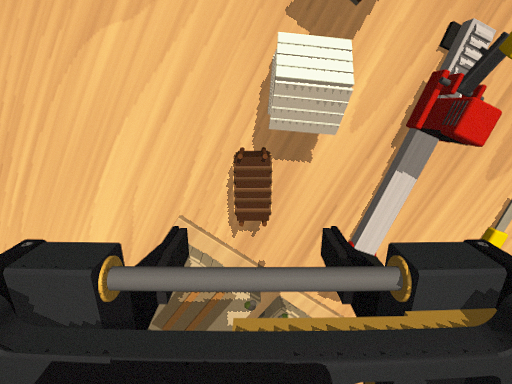

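```bash
python3 -m jog '[[0.01,-0.01,0.3,0,0,0,1],[0.01,-0.01,0.3,0,0,0,1],[0,0,0.3,0,0,0,1],[0,0,0.25,0,0,0,1],[0,0,0.15,0,0,0,0.9],[0,0,0.05,0,0,0,0.8],[0,0,0,0,0,0,0.7],[0,0,0,0,0,0,0.6]]'; python3 go.py 471.8 48.3 11 28.2; python3 -m jog '[[0,0,0,0,0,0,0.5],[0,0,0,0,0,0,0],[0,0,0,0,0,0,0],[0,0,0,0,0,0,0],[0,0,0,0,0,0,0],[0,0,0,0,0,0,0]]'
```

```text
time: 20.65
position: [472.6, 47.9, 13.1]
orientation: [0.002, 0.514, 0.858, -0.001]
wrist_force: [0.6, -0.0, -0.9]
opening: 62.7
gripper_force: 0.0
pos [472.6  47.9  13.1] open 62.7 t 20.6 F [ 0.6 -0.  -0.9] g 0.0
rot [-0.     0.002 -0.001] shift after rot [ 0.008 -0.005  0.021] before rot [ 0.008 -0.005  0.021]
time: 21.25
position: [472.2, 48.2, 13.1]
orientation: [0.002, 0.514, 0.858, -0.001]
wrist_force: [-1.2, -0.3, 5.4]
opening: 39.9
gripper_force: 30.0
```

```bash
python3 -m jog '[[0,0,-0.05,0,0,0,0],[0,0,-0.15,0,0,0,0],[0,0,-0.3,0,0,0,0],[0,0,-0.3,0,0,0,0],[0,0,-0.2,0,0,0.05,0],[0,0,0,0,0,0.09,0],[0,0,0,0,0,0.09,0],[0,0,0,0,0,0.09,0]]';  python3 -m jog '[[0,0,0,0,0,0.09,0],[0,0,0,0,0,0,0]]'; python3 go.py 479.5 -120.5 100 -9
```

```text
time: 22.05
position: [471.2, 48.6, 112.4]
orientation: [0.001, 0.713, 0.701, -0.001]
wrist_force: [-1.0, 1.1, -0.6]
opening: 39.8
gripper_force: 30.0
time: 22.25
position: [471.1, 48.6, 112.1]
orientation: [0.001, 0.759, 0.651, -0.001]
wrist_force: [0.6, -0.2, -1.1]
opening: 39.6
gripper_force: 30.0
pos [471.1  48.6 112.1] open 39.6 t 22.2 F [ 0.6 -0.2 -1.1] g 30.0
rot [0.    0.002 0.002] shift after rot [-1.657  0.347  0.121] before rot [-1.658  0.341  0.126]
```

```bash
python3 -m jog '[[-0.15,0.03,0,0,0,0,0],[-0.3,0.06,0,0,0,0,0],[-0.35,0.07,0,0,0,0,0],[-0.35,0.07,0,0,0,0,0],[-0.3,0.06,0,0,0,0,0],[-0.2,0.05,0,0,0,0,0],[0,0,0,0,0,0,0],[0,0,0,0,0,0,0]]'; python3 go.py 479.5 -120.5 100 -9; python3 look.py wrist9 woodpile bearer_tile;  python3 go.py 479.5 -120.5 100 -9
```

```text
time: 23.05
position: [479.7, -119.6, 112.6]
orientation: [0.001, 0.758, 0.652, -0.001]
wrist_force: [-0.9, 0.1, -1.0]
opening: 39.7
gripper_force: 30.0
pos [ 479.7 -119.6  112.6] open 39.7 t 23.1 F [-0.9  0.1 -1. ] g 30.0
rot [-0.     0.002  0.004] shift after rot [-0.009 -0.001  0.126] before rot [-0.009 -0.001  0.126]
[492.27383679 -38.17682428 275.27866696] [ 479.68946361 -119.06160118  112.53544216]
bearer_tile 0.71 [255. 193.] [485. -86. 118.]
pos [ 479.8 -118.6  112.6] open 39.5 t 23.2 F [-0.5 -0.1 -1.3] g 30.0
rot [0.    0.002 0.004] shift after rot [-0.019 -0.001  0.126] before rot [-0.019 -0.001  0.126]
```

View pics/wrist9.png

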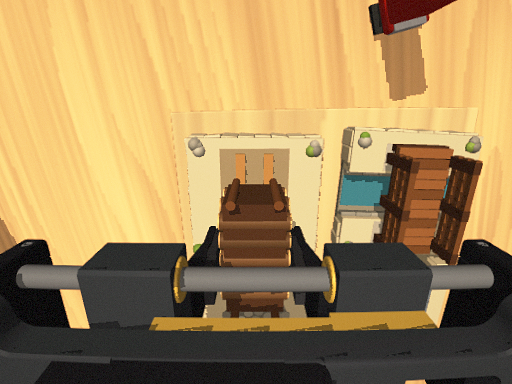

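```bash
python3 -m jog '[[-0.015,0,0.15,0,0,0,0],[0,0,0.2,0,0,0,0],[0,0,0.12,0,0,0,0],[0,0,0.06,0,0,0,0],[0,0,0.02,0,0,0,0],[0,0,0,0,0,0,0]]'|grep -E "pos|force"; for i in 1; do python3 -m jog '[[0,0,0.015,0,0,0,0],[0,0,0,0,0,0,0]]'|grep -E "pos|wrist"; done;python3 -m jog '[[0,0,0.012,0,0,0,0],[0,0,0,0,0,0,0]]'|grep -E "pos|wrist"
```

```text
position: [480.1, -121.2, 58.1]
wrist_force: [0.3, 0.0, -1.7]
gripper_force: 30.0
position: [480.3, -121.6, 56.9]
wrist_force: [0.3, 0.6, -1.1]
position: [479.9, -121.4, 55.3]
wrist_force: [0.3, -1.0, -1.6]
```

```bash
python3 -m jog '[[0,0,0.01,0,0,0,0],[0,0,0,0,0,0,0]]'|grep -E "pos|wrist";python3 -m jog '[[0,0,0.01,0,0,0,0],[0,0,0,0,0,0,0]]'|grep -E "pos|wrist"
```

```text
position: [480.1, -121.5, 55.1]
wrist_force: [-3.2, 1.9, 6.6]
position: [480.1, -121.5, 55.0]
wrist_force: [-6.3, 2.8, 14.0]
```

Contact made; release and go to the well.

```bash
python3 -m jog '[[0,0,-0.01,0,0,0,0],[0,0,0,0,0,0,0.5],[0,0,0,0,0,0,0.6],[0,0,0,0,0,0,0.75],[0,0,0,0,0,0,0.8],[0,0,-0.1,0,0,0,1],[0,0,-0.4,0,0,0,1],[0,0,-0.45,0,0,0,1]]';python3 go.py 560 410.5 150 -9
```

```text
time: 25.4
position: [478.4, -120.5, 149.2]
orientation: [-0.001, 0.759, 0.651, -0.002]
wrist_force: [1.1, -1.1, -0.3]
opening: 82.5
gripper_force: 0.0
pos [ 478.4 -120.5  149.2] open 82.5 t 25.4 F [ 1.1 -1.1 -0.3] g 0.0
rot [-0.002  0.001  0.003] shift after rot [ 5.372 -0.024 -0.008] before rot [ 5.372e+00  1.000e-03 -1.900e-02]
```

```bash
python3 -m jog '[[0.37,0,-0.05,0,0,0,1],[0.45,0,-0.05,0,0,0,1],[0.45,0,0,0,0,0,1],[0.45,0,0,0,0,0,1],[0.45,0,0,0,0,0,1],[0.45,0,0,0,0,0,1],[0.45,0,0,0,0,0,1],[0.45,0,0,0,0,0,1]]'; python3 -m jog '[[0.45,0,0,0,0,0,1],[0.45,0,0,0,0,0,1],[0.45,0,0,0,0,0,1],[0.3,0,0,0,0,0,1],[0.2,0,0,0,0,0,1],[0,0,0,0,0,0,1],[0,0,0,0,0,0,1]]';python3 look.py wrist10 well;python3 go.py 560 410.5 11 -9
python3 - <<'E'
from t3 import comp
print('-----'); comp('wrist10',30,90,(500,640),(350,480))
E
```

```text
time: 26.2
position: [533.5, 228.9, 159.0]
orientation: [0.002, 0.759, 0.651, -0.0]
wrist_force: [-0.2, -0.1, -0.5]
opening: 87.2
gripper_force: 0.0
time: 26.9
position: [561.1, 409.6, 157.6]
orientation: [0.001, 0.759, 0.652, -0.001]
wrist_force: [-0.2, -0.2, 1.0]
opening: 87.0
gripper_force: 0.0
[573.64296678 491.25692557 320.22649665] [561.25651244 408.98009483 157.6529092 ]
well 0.62 [251. 178.] [559. 423.  45.]
pos [561.4 408.6 157.7] open 87.1 t 27.0 F [ 1.  -0.1  0.2] g 0.0
rot [0.    0.002 0.003] shift after rot [ 0.016 -0.017  1.467] before rot [ 0.022 -0.018  1.467]
shed
wrist3 [ 270   44   46   50 1725] [559.9 410.2] [56.4 56. ] 79.9 mean [559.7 410.5  45.1] zmax 47.1
wrist3 [ 172   49   46   48 1725] [435.7 405.8] [56.7 56.8] 41.6 mean [436.2 405.5  44.9] zmax 47.2
wrist3 [ 182  131   55   66 2918] [450.5 287.6] [82.6 64.5] 80.4 mean [451.6 291.9  61.7] zmax 74.6
wrist3 [311 195  12  28 292] [602.8 221.7] [13.6 44.3] 7.7 mean [601.2 224.4  48.8] zmax 63.8
ridge
wrist3 [ 182  151   52   33 1250] [450.4 287.7] [36.6 64.1] 80.7 mean [450.5 288.9  69.8] zmax 75.0
wp
wrist2 [1
[... 877 characters left out ...]
 ] zmax 64.4
wrist3 [313 195  10  15 127] [601.2 233. ] [ 9.5 21.3] 6.8 mean [599.7 237.2  58.1] zmax 64.3
rail
wrist2 [280 147  11  65 296] [644.5  91.8] [ 6.  88.2] 7.4 mean [644.   93.8  63.9] zmax 66.1
wrist2 [243 152  13  64 277] [596.   85.9] [ 5.9 87.6] 7.5 mean [595.9  87.5  64.2] zmax 65.8
wrist2 [260 214  26   9 132] [627.6  37.3] [34.6  4.9] 4.9 mean [627.   37.3  62.7] zmax 69.4
rack
wrist2 [ 237   16   31   88 1728] [599.9 243.9] [ 35.7 108.3] 2.8 mean [599.6 244.8  28.7] zmax 42.9
wrist2 [269  96   8   8  39] [626.2 194.8] [ 7.2 10.6] 13.3 mean [625.7 194.7  32.7] zmax 39.2
-----
wrist10 [ 226  159   55   55 2349] [560.4 411.5] [56.9 56.4] 1.2 mean [560.8 413.3  44.9] zmax 47.0
```

View pics/wrist10.png

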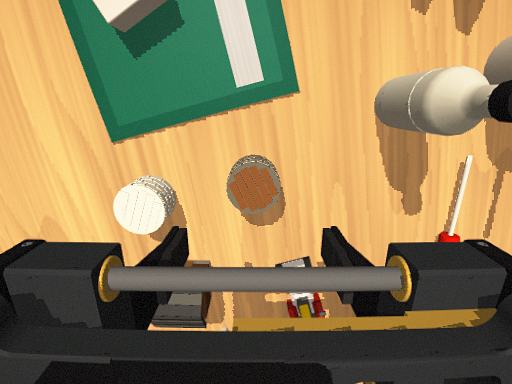

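```bash
python3 -m jog '[[0.02,-0.01,0.3,0,0,0,1],[0,0,0.3,0,0,0,1],[0,0,0.3,0,0,0,1],[0,0,0.3,0,0,0,1],[0,0,0.2,0,0,0,1],[0,0,0.05,0,0,0,1],[0,0,0,0,0,0,0.9],[0,0,0,0,0,0,0.75]]'|grep pos; python3 go.py 560 411 11 -9; python3 -m jog '[[0,0,0,0,0,0,0.68],[0,0,0,0,0,0,0],[0,0,0,0,0,0,0],[0,0,0,0,0,0,0],[0,0,0,0,0,0,0],[0,0,0,0,0,0,0]]'
```

```text
position: [561.9, 411.5, 14.4]
pos [561.9 411.5  14.4] open 77.6 t 27.8 F [-0.3  0.7  0.2] g 0.0
rot [0.002 0.001 0.003] shift after rot [-0.008 -0.018  0.034] before rot [-0.008 -0.018  0.034]
time: 28.4
position: [561.2, 411.8, 13.7]
orientation: [0.001, 0.759, 0.651, -0.0]
wrist_force: [-1.4, -0.8, 5.2]
opening: 55.3
gripper_force: 30.0
```

```bash
python3 -m jog '[[0,0,-0.05,0,0,0,0],[0,0,-0.15,0,0,0,0],[0,0,-0.3,0,0,0,0],[0,0,-0.35,0,0,0,0],[0,0,-0.25,0,0,0,0],[0,0,-0.1,0,0,0,0],[-0.1,0,0,0,0,0,0],[-0.25,0,0,0,0,0,0]]'; python3 -m jog '[[-0.35,0,0,0,0,0,0],[-0.4,0,0,0,0,0,0],[-0.4,0,0,0,0,0,0],[-0.4,0,0,0,0,0,0],[-0.4,0,0,0,0,0,0],[-0.4,0,0,0,0,0,0],[-0.4,0,0,0,0,0,0],[-0.4,0,0,0,0,0,0]]'; python3 go.py 460.5 -254.5 110 -9
```

```text
time: 29.2
position: [554.5, 377.4, 131.4]
orientation: [0.001, 0.758, 0.652, -0.001]
wrist_force: [-0.6, -1.1, -2.2]
opening: 55.8
gripper_force: 30.0
time: 30.0
position: [505.1, 63.9, 131.4]
orientation: [0.0, 0.759, 0.651, -0.002]
wrist_force: [0.5, -0.3, -0.9]
opening: 55.7
gripper_force: 30.0
pos [505.1  63.9 131.4] open 55.7 t 30.0 F [ 0.5 -0.3 -0.9] g 30.0
rot [-0.002  0.002  0.003] shift after rot [-3.214  0.058  0.214] before rot [-3.214  0.043  0.226]
```

```bash
python3 -m jog '[[-0.4,0.01,0,0,0,0,0],[-0.4,0.01,0,0,0,0,0],[-0.4,0.01,0,0,0,0,0],[-0.4,0.01,0,0,0,0,0],[-0.4,0.01,0,0,0,0,0],[-0.4,0,0,0,0,0,0],[-0.4,0,0,0,0,0,0],[-0.3,0,0,0,0,0,0]]'; python3 -m jog '[[-0.1,0,0,0,0,0,0],[0,0,0,0,0,0,0],[0,0,0,0,0,0,0]]'; python3 go.py 460.5 -254.5 110 -9; python3 look.py wrist11 bearer_tile cobble_tile;python3 go.py 460.5 -254.5 110 -9
```

```text
time: 30.8
position: [462.9, -242.9, 132.3]
orientation: [-0.0, 0.759, 0.651, -0.002]
wrist_force: [0.4, 1.0, -1.9]
opening: 55.6
gripper_force: 30.0
time: 31.1
position: [463.1, -249.9, 133.3]
orientation: [-0.0, 0.759, 0.651, -0.001]
wrist_force: [0.6, 0.9, -1.4]
opening: 55.4
gripper_force: 30.0
pos [ 463.1 -249.9  133.3] open 55.4 t 31.1 F [ 0.6  0.9 -1.4] g 30.0
rot [-0.001  0.001  0.003] shift after rot [-0.049 -0.019  0.233] before rot [-0.049 -0.019  0.233]
[ 475.95409848 -168.71667356  296.12796413] [ 463.47420018 -249.70134249  133.62698588]
cobble_tile 0.65 [256. 190.] [ 466. -245.   40.]
pos [ 464.  -249.7  134.2] open 55.6 t 31.2 F [-0.2 -0.2 -1.8] g 30.0
rot [0.    0.001 0.004] shift after rot [-0.053 -0.027  0.242] before rot [-0.052 -0.027  0.242]
```

View pics/wrist11.png

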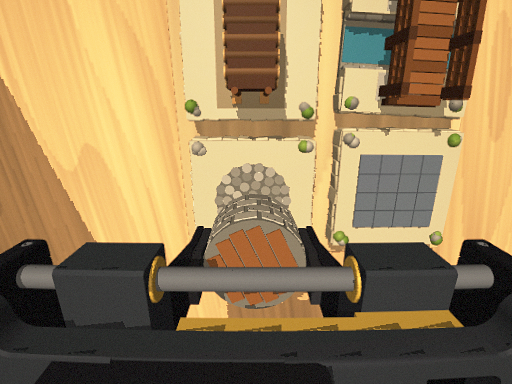

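```bash
python3 -m jog '[[-0.05,-0.025,0.1,0,0,0,0],[0,0,0.2,0,0,0,0],[0,0,0.2,0,0,0,0],[0,0,0.15,0,0,0,0],[0,0,0.08,0,0,0,0],[0,0,0.04,0,0,0,0],[0,0,0,0,0,0,0]]'|grep -E "pos|force"; python3 -m jog '[[0,0,0.015,0,0,0,0],[0,0,0,0,0,0,0]]'|grep -E "pos|wrist"; python3 -m jog '[[0,0,0.01,0,0,0,0],[0,0,0,0,0,0,0]]'|grep -E "pos|wrist"
```

```text
position: [460.7, -255.9, 57.3]
wrist_force: [0.6, 0.5, -1.6]
gripper_force: 30.0
position: [461.2, -256.4, 56.8]
wrist_force: [-1.0, 0.1, -2.1]
position: [460.9, -256.2, 55.4]
wrist_force: [0.2, -0.4, -1.5]
```

```bash
python3 -m jog '[[0,0,0.012,0,0,0,0],[0,0,0,0,0,0,0]]'|grep -E "pos|wrist"; python3 -m jog '[[0,0,0.012,0,0,0,0],[0,0,0,0,0,0,0]]'|grep -E "pos|wrist"; python3 -m jog '[[0,0,0.01,0,0,0,0],[0,0,0,0,0,0,0]]'|grep -E "pos|wrist"
```

```text
position: [460.7, -256.0, 53.8]
wrist_force: [0.2, 0.8, -2.4]
position: [460.6, -255.9, 52.5]
wrist_force: [-0.3, 0.8, -1.3]
position: [460.8, -256.1, 51.7]
wrist_force: [0.1, -0.6, -2.3]
```

```bash
python3 -m jog '[[0,0,0.008,0,0,0,0],[0,0,0,0,0,0,0]]'|grep -E "pos|wrist"; python3 -m jog '[[0,0,0.008,0,0,0,0],[0,0,0,0,0,0,0]]'|grep -E "pos|wrist"
```

```text
position: [460.8, -256.1, 51.7]
wrist_force: [-2.1, 1.2, 4.2]
position: [460.9, -256.1, 51.6]
wrist_force: [-4.4, 3.4, 12.1]
```

Contact; release, lift, and head to the shed.

```bash
python3 -m jog '[[0,0,-0.01,0,0,0,0],[0,0,0,0,0,0,0.69],[0,0,0,0,0,0,0.75],[0,0,0,0,0,0,0.85],[0,0,0,0,0,0,1],[0,0,-0.1,0,0,0,1],[0,0,-0.4,0,0,0,1],[0,0,-0.45,0,0,0,1]]';python3 go.py 450.5 288 150 -9.4
```

```text
time: 34.15
position: [459.4, -254.8, 146.0]
orientation: [-0.001, 0.759, 0.651, -0.001]
wrist_force: [0.4, -0.2, -0.2]
opening: 86.5
gripper_force: 0.0
pos [ 459.4 -254.8  146. ] open 86.5 t 34.1 F [ 0.4 -0.2 -0.2] g 0.0
rot [-0.002  0.001  0.007] shift after rot [ 5.34  -0.974 -0.04 ] before rot [ 5.351 -0.912 -0.043]
```

```bash
python3 -m jog '[[0.35,-0.06,-0.05,0,0,0.005,1],[0.4,-0.073,-0.05,0,0,0,1],[0.4,-0.073,0,0,0,0,1],[0.4,-0.073,0,0,0,0,1],[0.4,-0.073,0,0,0,0,1],[0.4,-0.073,0,0,0,0,1],[0.4,-0.073,0,0,0,0,1],[0.4,-0.073,0,0,0,0,1]]'; python3 -m jog '[[0.4,-0.073,0,0,0,0,1],[0.4,-0.073,0,0,0,0,1],[0.4,-0.073,0,0,0,0,1],[0.4,-0.073,0,0,0,0,1],[0.4,-0.073,0,0,0,0,1],[0.2,-0.04,0,0,0,0,1],[0,0,0,0,0,0,1],[0,0,0,0,0,0,1]]';python3 look.py wrist12 shed;python3 go.py 450.5 288 21 -9.4
python3 - <<'E' | sed -n '/-----/,$p'
from t3 import comp
print('-----'); comp('wrist12',30,90,(380,540),(230,380))
E
```

```text
time: 34.95
position: [454.3, 66.0, 156.1]
orientation: [0.002, 0.761, 0.648, -0.0]
wrist_force: [0.1, 0.0, -0.5]
opening: 86.9
gripper_force: 0.0
time: 35.75
position: [449.3, 288.1, 154.7]
orientation: [0.002, 0.761, 0.649, -0.001]
wrist_force: [-0.3, 0.3, -0.7]
opening: 86.7
gripper_force: 0.0
[462.33559312 369.56601864 317.33808767] [449.43319979 287.44791659 154.64117926]
shed 0.93 [254. 178.] [451. 306.  63.]
pos [449.5 287.1 154.6] open 87.3 t 35.9 F [ 0.   0.2 -0.6] g 0.0
rot [0.001 0.002 0.002] shift after rot [0.01  0.008 1.336] before rot [0.015 0.007 1.336]
-----
wrist12 [ 221  151   69   78 5063] [450.4 287.3] [82.8 63.7] 80.6 mean [451.5 293.5  62.3] zmax 74.8
```

View pics/wrist12.png

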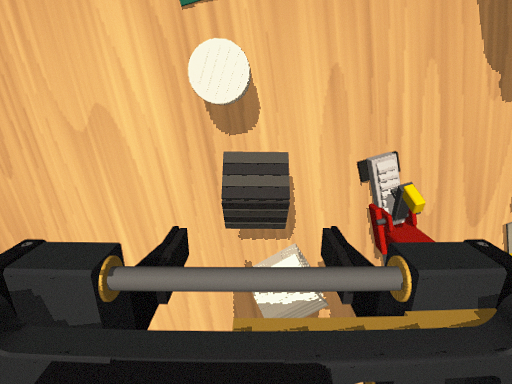

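```bash
python3 -m jog '[[0.01,0.008,0.3,0,0,0,1],[0,0,0.3,0,0,0,1],[0,0,0.3,0,0,0,1],[0,0,0.25,0,0,0,1],[0,0,0.15,0,0,0,1],[0,0,0.04,0,0,0,1],[0,0,0,0,0,0,1],[0,0,0,0,0,0,0.9]]'|grep pos; python3 go.py 450.5 288 21 -9.4; python3 -m jog '[[0,0,0,0,0,0,0.8],[0,0,0,0,0,0,0.7],[0,0,0,0,0,0,0],[0,0,0,0,0,0,0],[0,0,0,0,0,0,0],[0,0,0,0,0,0,0]]'
```

```text
position: [451.6, 288.7, 21.8]
pos [451.6 288.7  21.8] open 83.8 t 36.6 F [-0.  0.  1.] g 0.0
rot [0.002 0.001 0.002] shift after rot [-0.009 -0.01   0.008] before rot [-0.009 -0.01   0.008]
time: 37.25
position: [450.9, 288.7, 21.1]
orientation: [0.001, 0.761, 0.648, -0.0]
wrist_force: [-1.1, 0.2, 5.1]
opening: 63.7
gripper_force: 30.0
```

```bash
python3 -m jog '[[0,0,-0.05,0,0,0,0],[0,0,-0.15,0,0,0,0],[0,0,-0.3,0,0,0,0],[0,0,-0.35,0,0,0,0],[0,0,-0.3,0,0,0,0],[0,0,-0.15,0,0,0,0],[-0.15,0.07,0,0,0,0,0],[-0.25,0.12,0,0,0,0,0]]'; python3 -m jog '[[-0.4,0.18,0,0,0,0,0],[-0.4,0.18,0,0,0,0,0],[-0.4,0.18,0,0,0,0,0],[-0.4,0.18,0,0,0,0,0],[-0.4,0.18,0,0,0,0,0],[-0.4,0.18,0,0,0,0,0],[-0.4,0.18,0,0,0,0,0],[-0.4,0.18,0,0,0,0,0]]'; python3 go.py 601.5 -266.5 130 -9
```

```text
time: 38.05
position: [462.5, 247.0, 151.2]
orientation: [0.001, 0.761, 0.649, -0.0]
wrist_force: [0.5, -1.6, -2.6]
opening: 64.1
gripper_force: 30.0
time: 38.85
position: [553.5, -94.2, 151.1]
orientation: [0.001, 0.761, 0.648, -0.001]
wrist_force: [0.5, 0.6, -2.8]
opening: 64.2
gripper_force: 30.0
pos [553.5 -94.2 151.1] open 64.2 t 38.9 F [ 0.5  0.6 -2.8] g 30.0
rot [-0.     0.002 -0.002] shift after rot [-1.626  0.744  0.211] before rot [-1.623  0.749  0.216]
```

```bash
python3 -m jog '[[-0.35,0.16,0,0,0,0,0],[-0.35,0.16,0,0,0,0,0],[-0.35,0.16,0,0,0,0,0],[-0.3,0.14,0,0,0,0,0],[-0.18,0.08,0,0,0,0,0],[-0.05,0.02,0,0,0,0,0],[0,0,0,0,0,0,0],[0,0,0,0,0,0,0]]'|grep pos; python3 look.py wrist13 slate_tile; python3 go.py 601.5 -266.5 130 -9;python3 -m jog '[[0,0,0,0,0,0,0]]'|grep pos
```

```text
position: [599.3, -258.7, 151.6]
[ 612.5704316  -177.49929837  314.33658474] [ 599.36840369 -258.57045942  151.7823291 ]
slate_tile 0.8 [259. 190.] [ 604. -258.   42.]
slate_tile 0.2 [126. 206.] [ 484. -242.   81.]
pos [ 599.5 -258.5  152. ] open 63.4 t 39.8 F [ 0.2 -0.4 -2.2] g 30.0
rot [ 0.     0.002 -0.001] shift after rot [-0.075  0.032  0.22 ] before rot [-0.075  0.032  0.22 ]
position: [599.7, -258.8, 152.3]
```

View pics/wrist13.png

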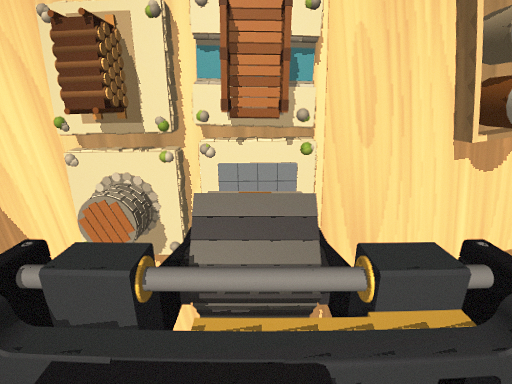

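```bash
python3 -m jog '[[-0.075,0.028,0.1,0,0,0,0],[0,0,0.2,0,0,0,0],[0,0,0.2,0,0,0,0],[0,0,0.18,0,0,0,0],[0,0,0.11,0,0,0,0],[0,0,0.05,0,0,0,0],[0,0,0,0,0,0,0]]'|grep -E "pos|force"; python3 -m jog '[[0,0,0.012,0,0,0,0],[0,0,0,0,0,0,0]]'|grep -E "pos|wrist"; python3 -m jog '[[0,0,0.01,0,0,0,0],[0,0,0,0,0,0,0]]'|grep -E "pos|wrist"
```

```text
position: [601.0, -268.0, 67.3]
wrist_force: [-0.2, 0.6, -2.5]
gripper_force: 30.0
position: [602.0, -268.5, 68.1]
wrist_force: [-0.4, -0.8, -1.9]
position: [601.6, -268.3, 66.5]
wrist_force: [-0.4, -0.3, -1.3]
```

```bash
python3 -m jog '[[0.01,0,0.015,0,0,0,0],[0,0,0,0,0,0,0]]'|grep -E "pos|wrist"; python3 -m jog '[[0,0,0.012,0,0,0,0],[0,0,0,0,0,0,0]]'|grep -E "pos|wrist"; python3 -m jog '[[0,0,0.01,0,0,0,0],[0,0,0,0,0,0,0]]'|grep -E "pos|wrist"
```

```text
position: [601.4, -266.9, 64.3]
wrist_force: [-0.1, 0.1, -1.2]
position: [601.4, -267.1, 63.0]
wrist_force: [-0.4, -0.2, -2.3]
position: [601.5, -267.2, 62.3]
wrist_force: [0.1, -0.5, -1.9]
```

```bash
python3 -m jog '[[0,0,0.01,0,0,0,0],[0,0,0,0,0,0,0]]'|grep -E "pos|wrist"; python3 -m jog '[[0,0,0.006,0,0,0,0],[0,0,0,0,0,0,0]]'|grep -E "pos|wrist"
```

```text
position: [601.6, -267.3, 62.2]
wrist_force: [-3.2, 2.2, 4.4]
position: [601.6, -267.3, 62.1]
wrist_force: [-4.8, 2.4, 9.4]
```

```bash
python3 -m jog '[[0,0,-0.008,0,0,0,0],[0,0,0,0,0,0,0.78],[0,0,0,0,0,0,0.84],[0,0,0,0,0,0,0.92],[0,0,0,0,0,0,1],[0,0,-0.05,0,0,0,1],[0,0,-0.3,0,0,0,1],[0,0,-0.45,0,0,0,1]]'|grep -E "pos|open";python3 -m jog '[[0,-0.2,-0.45,0,0,0,1],[0,-0.3,-0.45,0,0,0,1],[0,-0.1,-0.4,0,0,0,1],[-0.2,0,0,0,0,0,1],[0,0,0,0,0,0,1],[0,0,0,0,0,0,1]]'|grep pos; python3 look.py wrist14
cat > fin.py <<'E'
from h import *
f=dict(np.load('wrist14.npz')); P=cloud(f); z=P[:,:,2]
for nm,c,lo,hi in [('bridge',(619.3,-136.5),70,95),('shed',(601.5,-266.5),80,125),('well',(460.5,-254.5),75,95),('woodpile',(479.7,-120.8),68,95)]:
    m=(z>lo)&(z<hi)&(abs(P[:,:,0]-c[0])<65)&(abs(P[:,:,1]-c[1])<65); m[240:]=0
    p=P[m]; r=cv2.minAreaRect(p[:,:2].astype(np.float32)); print(nm,len(p),np.round(r[0],1),'target',c,np.round(r[1],1),round(r[2],1),'z',np.percentile(p[:,2],[50,97]).round(1))
E
python3 fin.py
```

```text
position: [599.2, -265.6, 138.8]
opening: 86.3
position: [540.9, -276.9, 267.7]
[ 554.23079367 -195.56436633  430.40917224] [ 540.83059159 -276.41231599  266.97598745]
bridge 969 [ 619.6 -137.8] target (619.3, -136.5) [88.5 55.8] 80.7 z [80.3 82. ]
shed 3573 [ 602.  -268.6] target (601.5, -266.5) [82.9 64.6] 81.0 z [102.8 115.5]
well 1549 [ 461.8 -256.5] target (460.5, -254.5) [56.6 56.7] 78.0 z [83.3 84.9]
woodpile 2371 [ 481.  -121.5] target (479.7, -120.8) [75.6 41.3] 80.9 z [82.6 87. ]
```

View pics/wrist14.png

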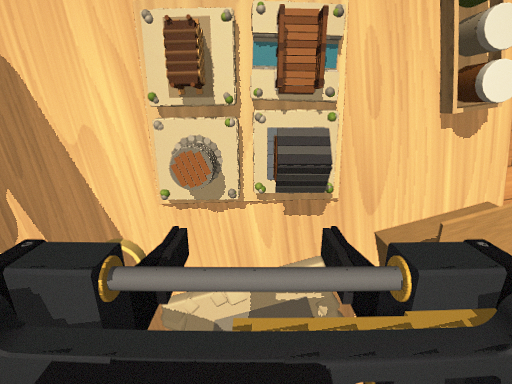

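All four models stand centred on their tiles: woodpile (183,52), bridge (302,50), well (193,165), shed (302,162). The measured errors are about 2 mm, so I am handing in.

```bash
python3 -c "
from rig import workorder; print(workorder.hand_in())"
```

```text
the job is handed in; nothing more can be done
None
```

The job is handed in: I slid the clamp jaw back about 45 mm before taking the bridge out, and in the last picture all four models stand free and upright, square on their own beds and about 2 mm from centre (the hand-in returned no verdict).

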